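# Shut and lock the control box

## Task

The lid of the control box on the bench stands open. Push it down fully shut with your fingertips, then set a fingertip in the slot of the round dial on the lid and turn it clockwise until it stops, so that the lid is locked. Grip or lift nothing, do not raise the lid or turn the dial before the lid is down, leave the things around the box where they are, and finish clear of everything.

Things in the scene. Friction and masses are not known exactly. Their poses are not given: they have to be found in the camera images.
- case: Grey steel control box screwed to the bench, open on top, 260 (x) by 300 (y) by 100 mm high, with a board and transformer inside; it does not move. Origin: centre of its underside, on the bench top. Its x axis points from the front edge (nearer the robot) to the hinged edge, z up. Its yaw varies.
- lid (a joint): Hinge of the white lid, a plate 260 x 300 x 10 mm covering the case edge to edge. Hinge line: along case y, at case x = 130, height 100 mm (underside of the lid's rear edge). 0 rad = shut on a hard stop (top face 110 mm above the bench); grows as the front edge rises, limit 1.1; starts 0.4 to 0.75. Stiff: it stays where left; about 2 to 6 N down at the front edge closes it.
- lid_press (a point): A point on the lid's top face, midway along the front edge and 18 mm in from it (242 mm from the hinge line), on the plain 37 mm strip between front edge and dial: a place to push. Axes are the lid's: the case's when shut, tilted with the lid about y.
- dial (a joint): Turn of the round aluminium dial on the lid, a quarter-turn cam fastener. 0 = unlocked, slot along case y (parallel to the front edge); grows clockwise seen from above to 1.571, a hard stop = locked, slot along case x. Starts 0 to 0.35. Stiff (0.12 N m: 4 to 5 N at 28 mm from the centre); it stays where left.
- slot (a point): Centre of the dial (96 mm across, 18 mm high, centre 85 mm in from the lid's front edge, midway in y), on its slot's floor, 4 mm above the lid's top face. The straight slot, 30 mm wide, 14 mm deep, open at top and both ends, crosses the whole dial along this point's y; z is the dial's axis, out of the lid. A fingertip in one arm of the slot, led round the centre, turns it.
- can: Bystander: upright steel can, 56 mm across, 115 mm high. Origin: centre of its underside. Not to be moved.
- driver: Bystander: screwdriver with a black handle lying along its x axis, 200 mm long, 26 mm high, origin about midway. Not to be moved.
- collar: Bystander: dark steel collar ring lying flat, 56 mm across, 22 mm high. Origin: centre of its underside. Not to be moved.

How it is judged:
On the way, in this order (a step that is already met when the one before it is completed fails the run):
1. the lid is pushed fully shut (within 0.03 rad) (value of joint lid below 0.03 rad), for 0.2 s.
2. the dial is turned to its locked stop (past 80 degrees) with the lid shut (value of joint lid below 0.03 rad and value of joint dial above 1.4 rad), for 0.2 s.
At the end, for the whole second after the job is handed in: The lid is shut (hinge under 0.03 rad) and the dial locked (past 1.40 rad of its 1.571), both at rest; no bystander has been moved by more than 20 mm (all of step 2 and velocity of joint dial between -0.05 and 0.05 rad/s and velocity of joint lid between -0.05 and 0.05 rad/s); the robot touches nothing.
It fails at once if the dial is turned (past 0.6 rad) while the lid is still up (over 0.06 rad) (value of joint dial above 0.6 rad and value of joint lid above 0.06 rad).
It fails at once if the lid is raised further open (past 0.85 rad) (value of joint lid above 0.85 rad).
It fails at once if a bystander is moved by more than 20 mm or lifted (distance of any of can, driver, collar from where it was at the start of the episode above 0.02 m).
It also fails if it takes over 54 s, if anything falls off the work surface, if the arm or the gripper's body presses on something with over 40 N, if the wrist force passes 120 N, or if a joint passes its speed limit or range.

## Robot

A 7-joint arm with a two-finger parallel gripper is mounted at the origin on the work surface. World frame = base frame: x ahead of the robot, y to its left, z up, the work surface at z = 0. Lengths are in m, angles in rad, forces in N, time in s.
With the tool pointing down it reaches from about 0.4 to 0.85 m from the base axis. Payload 10.4 kg.
Tool frame: the origin (TCP) lies at the very end of the fingers, on their centre line; the grasp point (between the pads) lies 19 mm behind it (manip.grip_depth is the distance from the TCP to the grasp point, in m); z points along the fingers, y is the direction in which the jaws open and shut (so a half turn about z gives the same grasp; the last joint's range is limited). The gripper opens to 85 mm and grips with 20 to 120 N. Pads are 22 mm wide; open, the fingers measure 114 mm over their backs; the gripper's body (76 mm by 85 mm) begins 54 mm behind the grasp point. The pads swing forward as they close: fully open they stand 13 mm farther back than shut.
Start: joints at [1.291, 0.332, -0.065, 1.46, 0.022, 1.35, -0.088], TCP at [0.159, -0.605, 0.231] pointing down, gripper open.
Joint ranges: [-2.6, 2.6], [-0.5, 2.12], [-1.47, 1.34], [0.16, 2.42], [-1.27, 4.41], [0.06, 2.06], [-2.6, 2.6]. Speed limits (rad/s): [2.22, 2.22, 2.79, 2.79, 3.14, 3.14, 3.14].

## Interface

Orientations are given as a unit quaternion [x, y, z, w].
In Python, from workcell import manip gives the robot as it stands.
- The arm moves only by the tool step_arm, never from a script. Its argument "motion" is a list of rows, each a list of 6 numbers: the shift along the tool's x, y, z in mm, then the turn, a rotation vector about the tool's x, y, z in degrees. A call has 1 to 20 rows; each row shifts and turns the pose as measured when the row begins, along the tool's axes as they then stand; what a row does not reach is not made up. A row lasts 1/8 s, in which the tool goes at most 62.5 mm and 10.7 degrees, less where a joint would pass 70% of its speed; a pose out of reach is approached as far as the arm can. A call with a gripper value outside its range is refused whole. "jaw" is the finger opening in mm, from 0 to 85.4, set as the call begins (left out, the last holds). The fingers move at their own pace and stop on an object; "force" is the grip in N (left out, the last holds). Time passes only in rows, so rows that do not move let the fingers close. It gives the time, the measured TCP pose, the force and the opening at its end, in the units of the state.
- manip.get_obs(): the state, without advancing time (a new reading comes with each control period).
- manip.camera(name): name is "scene" or "top" or "wrist"; returns the picture (384x512x3 uint8, blue, green, red); there is no depth.
- manip.camera_info(name): a dict with "camera_matrix" (3x3 intrinsics, pixels), "R" (3x3) and "t" (3): a world point X has camera coordinates R X + t. Camera axes: x right, y down, z forward; pixel columns grow to the right and rows downward; lengths in m; the calibration is good to about 2 mm. A picture is of the moment at which its call begins: read the wrist's pose just before it. camera_info takes no time and is no camera call; for the wrist camera it gives the pose at the moment of the call.
- manip.hand_in(): hands the job in, once; it reports no verdict.
The state is a dict: "clock": time; "joint_pos": joint angles; "joint_velocities": joint speeds; "tau": joint torques, N m; "position": TCP position; "ee_rot": TCP orientation; "ft_force": force on the tool from outside, world axes, zero at the start; "torque": the same for the moment, N m; "grip_width": opening from 0.0 (shut) to 1.0 (fully open).
Only numpy, scipy, OpenCV 4.12 (cv2) and the standard library are available. Lean on these libraries where they do the work, as an engineer would, in place of code of your own. Each camera call takes 0.05 s, during which the arm holds its last target.

## Working session

There is one attempt and no reset: what is moved stays moved. The work goes in short steps, Python scripts to look and compute and a tool call to move; the robot and the scene stay as the last step left them, time stands still between calls to the robot, and variables do not carry over. Pictures are saved under pics/ and viewed, and the job is handed in when it is done.

Besides the shell and the picture viewer there is one more tool, called after ">>>" in YAML: its name, and indented under it one key for each argument. step_arm: Moves the arm, as the interface text tells. Its arguments: {"type":"object","properties":{"motion":{"type":"array"},"jaw":{"type":"number"},"force":{"type":"number"}},"required":["motion"]}

```bash
mkdir -p pics; ls
python3 - <<'E'
from workcell import manip
import cv2,numpy as np
o=manip.get_obs(); print(o['clock'],o['position'],o['ee_rot'],o['grip_width'])
for n in ["scene","top","wrist"]:
    i=manip.camera_info(n); print(n,i)
    im=manip.camera(n); cv2.imwrite(f'pics/{n}0.png',im)
E
```

```text
pics
0.0 [ 0.15865803 -0.60413803  0.23052194] [ 9.91763056e-01  1.28084103e-01 -1.34278835e-04 -6.97128366e-04] 1.0008997453895032
scene {'camera_matrix': array([[500.17350094,   0.        , 261.9925047 ],
       [  0.        , 500.17350094, 196.3369457 ],
       [  0.        ,   0.        ,   1.        ]]), 'R': array([[ 0.26677304,  0.96374424, -0.00540205],
       [ 0.91803111, -0.25581733, -0.30294616],
       [-0.29334455,  0.07585862, -0.95299236]]), 't': array([-0.17440595, -0.50230595,  1.23326917])}
top {'camera_matrix': array([[494.84302747,   0.        , 249.35410304],
       [  0.        , 494.84302747, 190.87941756],
       [  0.        ,   0.        ,   1.        ]]), 'R': array([[ 0.0135135 , -0.99989052,  0.00602769],
       [-0.97873261, -0.01446113, -0.20462978],
       [ 0.20469454, -0.00313423, -0.97882088]]), 't': array([0.04475536, 0.59835063, 1.09419121])}
wrist {'camera_matrix': array([[293.45492508,   0.        , 255.4056872 ],
       [  0.        , 293.45492508, 188.72336371],
       [  0.        ,   0.        ,   1.        ]]), 'R': array([[ 0.25393033, -0.96721682, -0.00331805],
       [-0.92269846, -0.2432686 ,  0.2990785 ],
       [-0.29008093, -0.07288354, -0.95422274]]), 't': array([-0.62320276, -0.03909612,  0.38235807])}
```

View pics/top0.png

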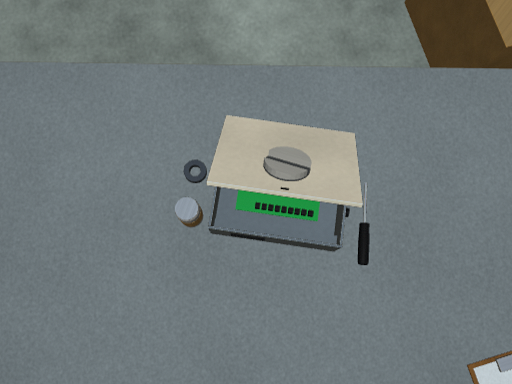

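View pics/scene0.png

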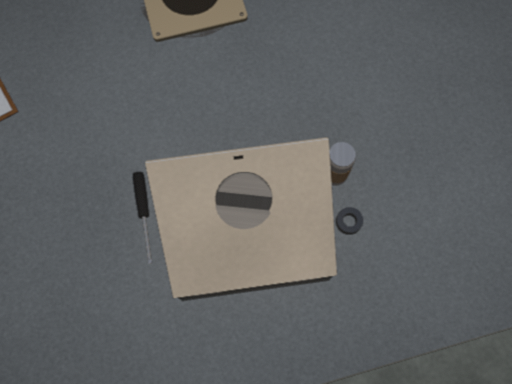

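The top view shows the open lid, with front corners near (208,184) and (361,204) and the rear edge from (227,117) to (355,133). The dial is at (287,163). The can (187,210) and collar (195,171) are on the +y side and the driver (364,240) is on the -y side. The scene view shows the same lid from above, with front corners near (328,139) and (147,161). Next I'll triangulate the corners.

```bash
cat > h.py <<'E'
from workcell import manip
import cv2,numpy as np
def P(n):
    i=manip.camera_info(n); return i['camera_matrix']@np.c_[i['R'],i['t']]
def tri(a,b):
    X=cv2.triangulatePoints(P('top'),P('scene'),np.float64(a).reshape(2,1),np.float64(b).reshape(2,1))[:,0]; X=X[:3]/X[3]
    e=[]
    for n,p in(('top',a),('scene',b)):
        q=P(n)@np.r_[X,1]; e.append(np.hypot(*(q[:2]/q[2]-p)))
    return X,e
def ray(n,p,z):
    i=manip.camera_info(n); d=i['R'].T@np.linalg.inv(i['camera_matrix'])@np.r_[p,1]; c=-i['R'].T@i['t']
    return c+d*(z-c[2])/d[2]
def lidquad(im):
    hsv=cv2.cvtColor(im,cv2.COLOR_BGR2HSV)
    m=((hsv[...,0]<30)&(hsv[...,1]>25)&(hsv[...,2]>110)).astype(np.uint8)
    m[:100 if im.mean()>0 else 0]*=1
    cs,_=cv2.findContours(m,cv2.RETR_EXTERNAL,cv2.CHAIN_APPROX_NONE)
    c=max(cs,key=cv2.contourArea)
    return c,cv2.approxPolyDP(cv2.convexHull(c),6,True)[:,0]
E
python3 - <<'E'
from h import *
for n in('top','scene'):
    im=cv2.imread(f'pics/{n}0.png')
    c,q=lidquad(im); print(n,cv2.contourArea(c),q.tolist())
    for p in [(q.mean(0)).astype(int)]: print(cv2.cvtColor(im,cv2.COLOR_BGR2HSV)[p[1]-30:p[1]-28,p[0]])
    r=(slice(100,260),slice(170,390)) if n=='top' else (slice(120,310),slice(120,370))
    cv2.imwrite(f'pics/{n}_z.png',cv2.resize(im[r],None,fx=3,fy=3,interpolation=cv2.INTER_CUBIC))
E
```

```text
top 9476.0 [[226, 116], [353, 133], [361, 202], [207, 180]]
[[ 24  34 181]
 [ 22  36 179]]
scene 23917.5 [[327, 138], [336, 273], [173, 297], [145, 163]]
[[ 14  23 121]
 [ 14  24 118]]
```

View pics/top_z.png

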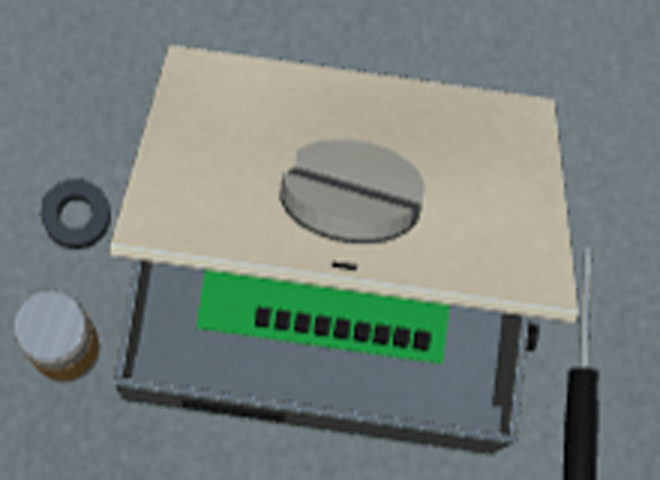

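View pics/scene_z.png

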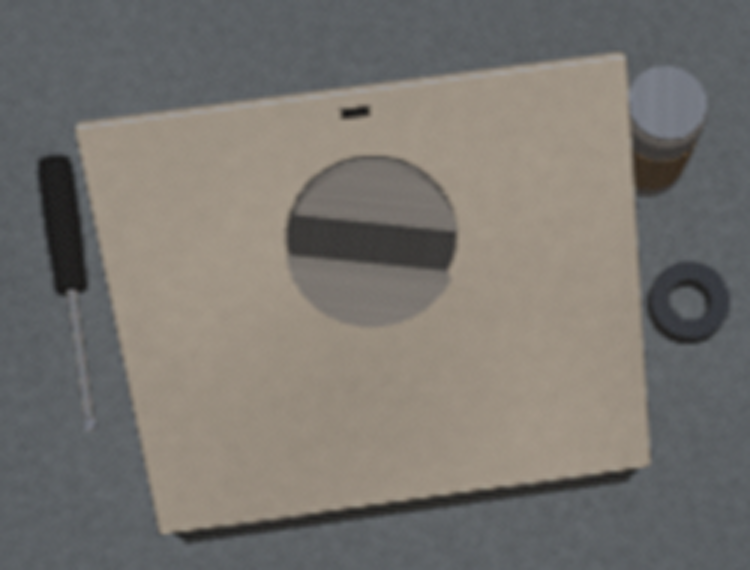

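Run:
```python
from h import *
T=dict(FL=(207.2,180.4),FR=(362,202.4),RL=(226.5,115),RR=(354.7,132.5))
S=dict(FL=(328.7,139),FR=(146.3,162),RL=(336.3,274.3),RR=(174.2,297))
X={}
for k in T:
    X[k],e=tri(T[k],S[k]); print(k,X[k].round(4),np.round(e,1))
d=lambda a,b:np.linalg.norm(X[a]-X[b])
print(d('FL','FR'),d('RL','RR'),d('FL','RL'),d('FR','RR'))
F=(X['FL']+X['FR'])/2;R=(X['RL']+X['RR'])/2
v=F-R; print('tilt',np.arctan2(v[2],np.hypot(*v[:2])))
print('yaw x', np.arctan2(-v[1],-v[0]))
e=X['FL']-X['FR']+X['RL']-X['RR']; print('yaw y',np.arctan2(-e[0],e[1]))
# hull base corners front: case front rim z=.1
a=ray('top',(170+118/3,100+390/3),.1);b=ray('top',(170+510/3,100+440/3),.1);print('front rim',a,b,np.linalg.norm(a-b),np.arctan2(-(a-b)[0],(a-b)[1]))
for n,p,z in[('can',(167+20,205),.115),('collar',(195,171),.022),('drv tip',(365.5,183),.01),('drv end',(363.5,264),.013)]: print(n,ray('top',p,z).round(3))
```

```text
FL [0.5731 0.1356 0.2726] [0.6 0.6]
FR [ 0.534  -0.1585  0.2755] [0.3 0.4]
RL [0.7679 0.1095 0.105 ] [0.3 0.4]
RR [ 0.7289 -0.1858  0.108 ] [0.5 0.7]
0.29669260819182075 0.2979244073003431 0.2583374382796254 0.2584665024932917
tilt 0.7055493475784624
yaw x -0.1364489324020695
yaw y -0.1318469753441474
front rim [0.49966042 0.14093896 0.1       ] [ 0.46681609 -0.14844386  0.1       ] 0.29124074040292197 -0.11301425795000777
can [0.553 0.191 0.115]
collar [0.653 0.186 0.022]
drv tip [ 0.632 -0.232  0.01 ]
drv end [ 0.435 -0.219  0.013]
```

View pics/wrist0.png

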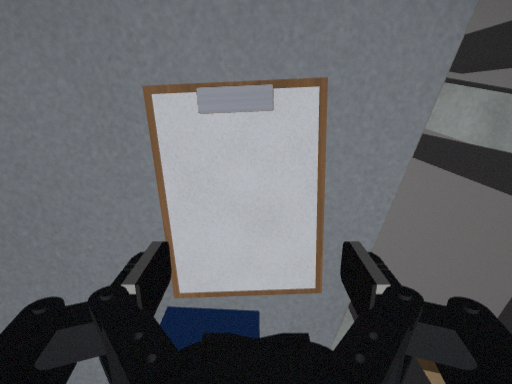

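>>> step_arm:
  motion:
    - [0,0,-40,0,0,0]
    - [0,0,-50,0,0,0]
    - [36,-31,-5,0,0,0]
    - [36,-31,-5,0,0,0]
    - [36,-31,-5,0,0,0]
    - [36,-31,-5,0,0,0]
    - [36,-31,-5,0,0,0]
    - [36,-31,-5,0,0,0]
    - [36,-31,-5,0,0,0]
    - [36,-31,-5,0,0,0]
    - [36,-31,0,0,0,0]
    - [36,-31,0,0,0,0]
    - [36,-31,0,0,0,0]
    - [36,-31,0,0,0,0]
    - [30,-25,0,0,0,0]
    - [15,-12,0,0,0,0]
    - [0,0,0,0,0,0]
  jaw: 0
  force: 40

```text
clock: 2.28
position: [0.5253, -0.0696, 0.3619]
ee_rot: [0.992, 0.128, -0.002, -0.003]
ft_force: [0.8, -0.6, -0.2]
grip_width: -0.002
```

>>> step_arm:
  motion:
    - [0,0,0,0,0,-10.5]
    - [0,0,0,0,0,-10.5]
    - [0,0,0,0,0,-10.5]
    - [0,0,0,0,0,-10.5]
    - [0,0,0,0,0,-10.5]
    - [0,0,0,0,0,-10.5]
    - [0,0,0,0,0,-10.5]
    - [0,0,0,0,0,-10.5]
    - [0,0,0,0,0,-10.5]
    - [0,0,0,0,0,-10.5]
    - [0,0,0,0,0,-10.5]
    - [0,0,0,0,0,-10.5]
    - [0,0,0,0,0,-10.5]
    - [0,0,0,0,0,-10.5]
    - [0,0,0,0,0,-10.5]
    - [0,0,0,0,0,0]

```text
clock: 4.28
position: [0.515, -0.0923, 0.3605]
ee_rot: [0.039, 0.999, -0.002, -0.006]
ft_force: [-0.1, -0.4, 0.5]
grip_width: -0.003
```

```bash
cat >> h.py <<'E'
from scipy.spatial.transform import Rotation as Ro
YAW=-.133; XC=np.array([np.cos(YAW),np.sin(YAW),0]); YC=np.array([-np.sin(YAW),np.cos(YAW),0]); H=np.array([.742,-.0373,.1])
def todo(target,yang):
    o=manip.get_obs();R=Ro.from_quat(o['ee_rot']);M=R.as_matrix()
    ya=np.radians(yang);y=np.array([np.cos(ya),np.sin(ya),0]);z=np.array([0,0,-1.]);G=np.c_[np.cross(y,z),y,z]
    print('t',round(o['clock'],2),'pos',o['position'].round(4),'yang',np.degrees(np.arctan2(M[1,1],M[0,1])).round(1),'F',o['ft_force'].round(1),'q',o['joint_pos'].round(2),'g',round(o['grip_width'],2))
    print('shift mm tool',(M.T@(target-o['position'])*1e3).round(1),'rotvec deg',np.degrees((R.inv()*Ro.from_matrix(G)).as_rotvec()).round(1))
def press(t,r=.242): return H-XC*(r*np.cos(t)-.01*np.sin(t))+np.array([0,0,r*np.sin(t)+.01*np.cos(t)])
E
python3 -c "
from h import *
todo(press(.705)+[0,0,.02],82.4)"
```

```text
t 4.28 pos [ 0.515  -0.0923  0.3605] yang 85.6 F [-0.1 -0.4  0.5] q [ 0.83  0.15 -0.83  1.46  0.12  1.59  1.5 ] g -0.0
shift mm tool [-45.3  82.6  75.1] rotvec deg [-0.3 -0.6  3.2]
```

>>> step_arm:
  motion:
    - [-23,41,20,-0.3,-0.6,3]
    - [-22,41,20,0,0,0]
    - [0,0,20,0,0,0]
    - [0,0,0,0,0,0]

```text
clock: 4.78
position: [0.569, -0.0185, 0.2982]
ee_rot: [0.079, 0.997, -0.001, -0.0]
ft_force: [-0.8, -0.8, 0.2]
grip_width: -0.001
```

```bash
python3 -c "
from h import *
todo(press(.705),82.4)
cv2.imwrite('pics/s1.png',manip.camera('top'))
p=[press(t) for t in np.linspace(.705,0,16)]
for a,b in zip(p,p[1:]): d=b-a; print((d@XC*1e3).round(1),(d[2]*1e3).round(1))
"
```

```text
t 4.78 pos [ 0.569  -0.0185  0.2982] yang 81.0 F [-0.8 -0.8  0.2] q [ 0.66  0.29 -0.87  1.47  0.22  1.49  1.21] g -0.0
shift mm tool [ 4.   4.3 33.8] rotvec deg [-0.2 -0.  -1.4]
-7.5 -8.5
-7.1 -8.9
-6.7 -9.2
-6.3 -9.5
-5.8 -9.8
-5.3 -10.1
-4.9 -10.3
-4.4 -10.5
-3.9 -10.7
-3.4 -10.9
-2.8 -11.0
-2.3 -11.1
-1.8 -11.2
-1.3 -11.3
-0.7 -11.4
```

View pics/s1.png

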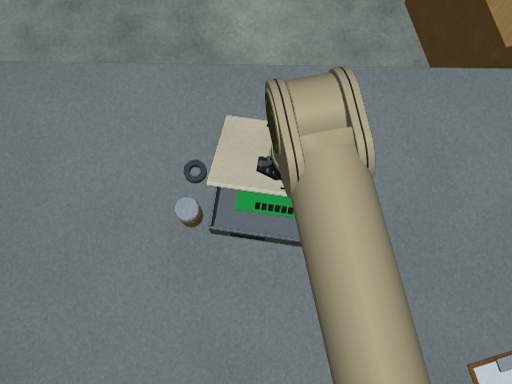

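>>> step_arm:
  motion:
    - [-1,4,12,0,0,-1.4]
    - [0,1,11,0,0,0]
    - [2,0,6,0,0,0]
    - [6,0,8,0,0,0]
    - [6,0,9,0,0,0]
    - [6,0,9,0,0,0]
    - [0,0,0,0,0,0]

```text
clock: 5.7
position: [0.5507, -0.0121, 0.2435]
ee_rot: [0.069, 0.998, -0.002, 0.003]
ft_force: [0.1, -0.4, -0.3]
grip_width: 0.001
```

```bash
python3 -c "
from h import *
todo(press(.55),82.4)
cv2.imwrite('pics/s2.png',manip.camera('scene'))
cv2.imwrite('pics/w2.png',manip.camera('wrist'))
"
```

```text
t 5.7 pos [ 0.5507 -0.0121  0.2435] yang 82.1 F [ 0.1 -0.4 -0.3] q [ 0.69  0.26 -0.88  1.61  0.21  1.36  1.22] g 0.0
shift mm tool [8.2 0.4 8.4] rotvec deg [-0.2  0.3 -0.3]
```

View pics/w2.png

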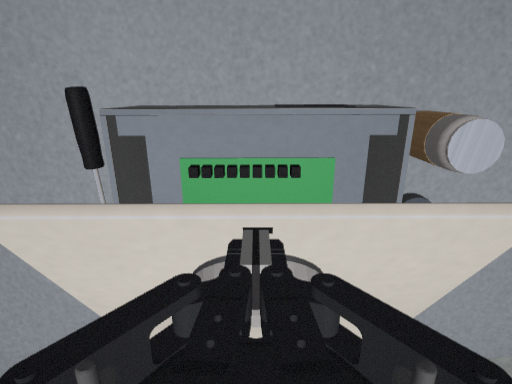

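View pics/s2.png

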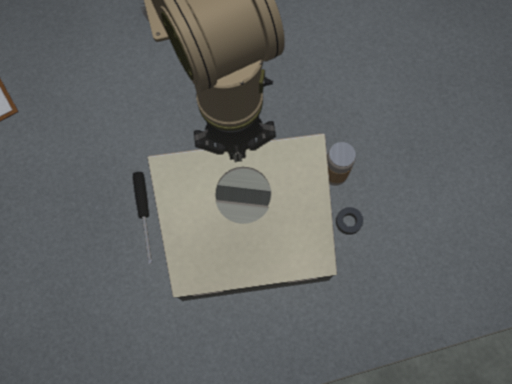

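The wrist view shows the fingertip over the small mark at (258,232), near the lid's front edge (row 210). The lid has started down in the scene view. I'll keep pushing along the arc.

>>> step_arm:
  motion:
    - [6,0,11,0,0,0]
    - [6,0,11,0,0,0]
    - [6,0,11,0,0,0]
    - [6,0,12,0,0,0]
    - [5,0,12,0,0,0]
    - [5,0,12,0,0,0]
    - [5,0,12,0,0,0]
    - [0,0,0,0,0,0]

```text
clock: 6.8
position: [0.511, -0.0069, 0.157]
ee_rot: [0.069, 0.998, -0.002, 0.004]
ft_force: [-0.7, 0.2, 0.4]
grip_width: 0.002
```

```bash
python3 -c "
from h import *
todo(press(0),82.4)
cv2.imwrite('pics/w3.png',manip.camera('wrist'))
"
```

```text
t 6.8 pos [ 0.511  -0.0069  0.157 ] yang 82.1 F [-0.7  0.2  0.4] q [ 0.72  0.24 -0.88  1.82  0.2   1.17  1.2 ] g 0.0
shift mm tool [ 9.3  0.6 46.9] rotvec deg [-0.2  0.4 -0.3]
```

View pics/w3.png

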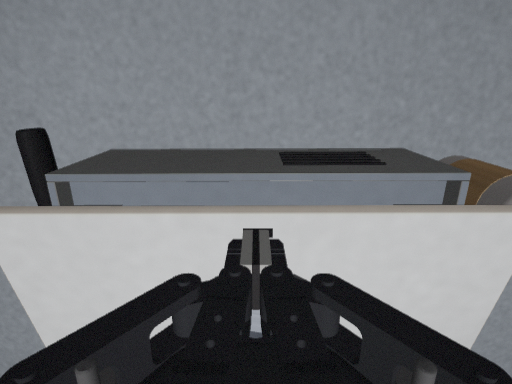

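The lid is following: its front edge is now at row 210 and the case front rim is at row 177. I'll close the last 47 mm.

>>> step_arm:
  motion:
    - [3,0,12,0,0,0]
    - [3,0,12,0,0,0]
    - [2,0,12,0,0,0]
    - [1,0,8,0,0,0]
    - [0,0,0,0,0,0]

```text
clock: 7.48
position: [0.5027, -0.0057, 0.1106]
ee_rot: [0.069, 0.998, -0.001, 0.004]
ft_force: [0.7, 0.2, -0.7]
grip_width: 0.001
```

```bash
python3 -c "
from h import *
todo(press(0),82.4)"
```

```text
t 7.47 pos [ 0.5027 -0.0057  0.1106] yang 82.1 F [ 0.7  0.2 -0.7] q [ 0.7   0.28 -0.87  1.89  0.24  1.07  1.16] g 0.0
shift mm tool [0.6 0.4 0.5] rotvec deg [-0.1  0.5 -0.3]
```

>>> step_arm:
  motion:
    - [0,0,2,0,0,0]
    - [0,0,3,0,0,0]
    - [0,0,3,0,0,0]

```text
clock: 7.85
position: [0.5029, -0.0056, 0.1098]
ee_rot: [0.069, 0.998, -0.004, 0.003]
ft_force: [-20.5, -1.5, 44.9]
grip_width: -0.003
```

The lid is on its stop: the tip is at z = 0.110 with 45 N up. I'll back off upward and measure the dial.

>>> step_arm:
  motion:
    - [0,0,-10,0,0,0]
    - [5,0,-30,0,0,0]
    - [5,0,-40,0,0,0]
    - [0,0,0,0,0,0]
  jaw: 40

```text
clock: 8.35
position: [0.4914, -0.003, 0.1927]
ee_rot: [0.069, 0.998, -0.005, 0.003]
ft_force: [-0.1, -0.1, -1.1]
grip_width: 0.466
```

```bash
python3 -c "
from h import *
todo(H-XC*.175+[0,0,.014],82.4)
im=manip.camera('scene');cv2.imwrite('pics/s4.png',im)
cv2.imwrite('pics/s4z.png',cv2.resize(im[110:310,120:370],None,fx=3,fy=3,interpolation=cv2.INTER_CUBIC))
i=manip.camera_info('scene');o=cv2.projectPoints(np.array([H-XC*.175+[0,0,.028]]),cv2.Rodrigues(i['R'])[0],i['t'],i['camera_matrix'],None)[0];print(o,(o-[120,110])*3)
"
```

```text
t 8.35 pos [ 0.4914 -0.003   0.1927] yang 82.1 F [-0.1 -0.1 -1.1] q [ 0.76  0.15 -0.91  1.82  0.13  1.23  1.25] g 0.47
shift mm tool [-77.4   0.2  79.2] rotvec deg [-0.5  0.3 -0.3]
[[[242.37264047 188.10078029]]] [[[367.1179214  234.30234086]]]
```

View pics/s4z.png

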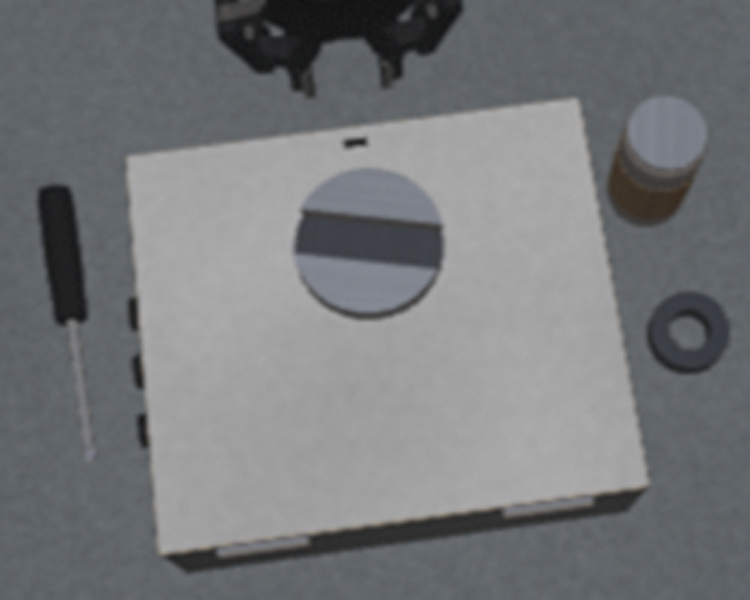

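The lid is flat. The dial top is centred near zoom (369,241), and its slot runs from (300,233) to (442,246). Next I'll measure it accurately.

```bash
python3 -c "
from h import *
f=lambda x,y:((x+.5)/3-.5+120,(y+.5)/3-.5+110)
C=[ray('scene',f(*p),.11) for p in[(579,99),(128,157),(648,487),(160,553)]]
for c in C: print(c.round(4))
F=(C[0]+C[1])/2;R=(C[2]+C[3])/2;v=R-F;print(np.linalg.norm(v),np.linalg.norm(C[0]-C[1]),np.linalg.norm(C[2]-C[3]),'yaw',np.arctan2(v[1],v[0]),'dial from lid',F+v*85/260)
im=cv2.imread('pics/s4.png');hsv=cv2.cvtColor(im,cv2.COLOR_BGR2HSV)
# bluish dial vs white lid: within ROI
print(hsv[175,243],hsv[205,240],hsv[220,243],hsv[190,240])
roi=np.zeros(im.shape[:2],np.uint8);cv2.circle(roi,(243,190),30,255,-1)
d=(im[...,0].astype(int)-im[...,2])
m=((d>6)&(roi>0)).astype(np.uint8)
pts=cv2.findNonZero(m);print('mask n',len(pts));
cs=max(cv2.findContours(m,0,1)[0],key=cv2.contourArea);
(e)=cv2.fitEllipse(cv2.convexHull(cs));print('ell',e);c=ray('scene',e[0],.128);print('dial centre',c)
g=cv2.cvtColor(im,cv2.COLOR_BGR2GRAY);r2=cv2.circle(np.zeros_like(g),(243,190),22,255,-1)
s=((g<105)&(r2>0)).astype(np.uint8);print(g[190,240],g[175,243])
cs=max(cv2.findContours(s,0,1)[0],key=cv2.contourArea);q=cv2.minAreaRect(cs);print(q)
# wall top edges
for p,z in[(((303,212),(440,226)),.128),(((298,254),(441,268)),.128)]:
  a,b=[ray('scene',f(*x),z) for x in p];print('edge',a.round(4),b.round(4),'ang',np.degrees(np.arctan2(*(b-a)[1::-1])))
"
```

```text
[0.5081 0.145  0.11  ]
[ 0.4682 -0.1506  0.11  ]
[0.7643 0.1095 0.11  ]
[ 0.7237 -0.1853  0.11  ]
0.258237917909374 0.298294220805153 0.2975508788562192 yaw -0.13650105104557575 dial from lid [ 0.57181457 -0.01424899  0.11      ]
[111  26 140] [111  25 142] [120   2 160] [114  35  73]
mask n 1753
ell ((241.5885009765625, 196.32798767089844), (32.69228744506836, 50.59011459350586), 93.73932647705078)
dial centre [ 0.58389591 -0.01966888  0.128     ]
65 130
((243.0853729248047, 189.23171997070312), (43.730892181396484, 15.23955249786377), 6.340191841125488)
edge [ 0.5425 -0.0498  0.128 ] [0.5747 0.0311 0.128 ] ang 68.25610358949874
edge [ 0.5687 -0.0596  0.128 ] [0.6016 0.0242 0.128 ] ang 68.5744016376182
```

>>> step_arm:
  motion:
    - [-40,0,0,0,0,7]
    - [-30,0,0,0,0,7]
    - [0,0,20,0,0,0]
    - [0,0,0,0,0,0]

```text
clock: 8.9
position: [0.5582, -0.0176, 0.1657]
ee_rot: [0.193, 0.981, -0.005, -0.002]
ft_force: [-0.3, 0.1, 0.3]
grip_width: 0.468
```

```bash
python3 -c "
from h import *
todo(np.array([.571,-.0142,.135]),68.4)
cv2.imwrite('pics/w5.png',manip.camera('wrist'))"
```

```text
t 8.9 pos [ 0.5582 -0.0176  0.1657] yang 67.8 F [-0.3  0.1  0.3] q [ 0.64  0.35 -0.83  1.69  0.28  1.23  0.92] g 0.47
shift mm tool [-10.6   8.3  30.6] rotvec deg [-0.6 -0.1 -0.6]
```

View pics/w5.png

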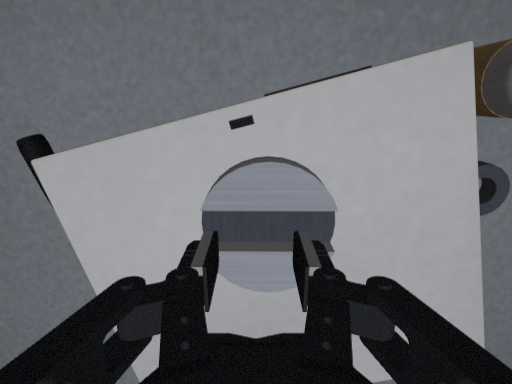

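The wrist view shows the slot level in the image (rows 210–247), parallel to the jaw axis. The dial centre is at column 268 and the finger midline at column 258, which agrees with the 8 mm shift I computed.

>>> step_arm:
  motion:
    - [-10,8,10,-0.6,0,-0.6]
    - [-1,1,14,0,0,0]
    - [0,0,0,0,0,0]

```text
clock: 9.32
position: [0.5725, -0.0131, 0.1415]
ee_rot: [0.186, 0.982, -0.0, 0.001]
ft_force: [0.3, 0.9, 0.7]
grip_width: 0.469
```

```bash
python3 -c "
from h import *
todo(np.array([.571,-.0142,.116]),68.4)
cv2.imwrite('pics/w6.png',manip.camera('wrist'))
im=manip.camera('scene')
cv2.imwrite('pics/s6z.png',cv2.resize(im[110:310,120:370],None,fx=3,fy=3,interpolation=cv2.INTER_CUBIC))"
```

```text
t 9.32 pos [ 0.5725 -0.0131  0.1415] yang 68.5 F [0.3 0.9 0.7] q [ 0.61  0.4  -0.82  1.68  0.31  1.19  0.91] g 0.47
shift mm tool [ 1.1 -1.5 25.5] rotvec deg [-0.   0.1  0.1]
```

View pics/w6.png

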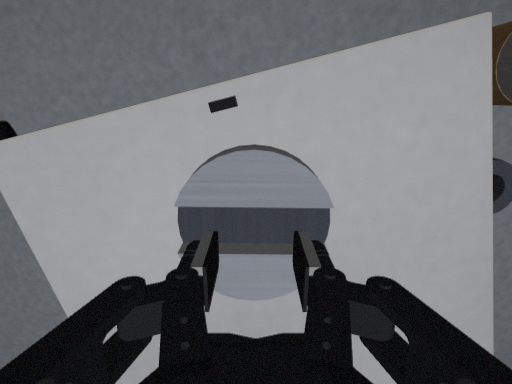

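View pics/s6z.png

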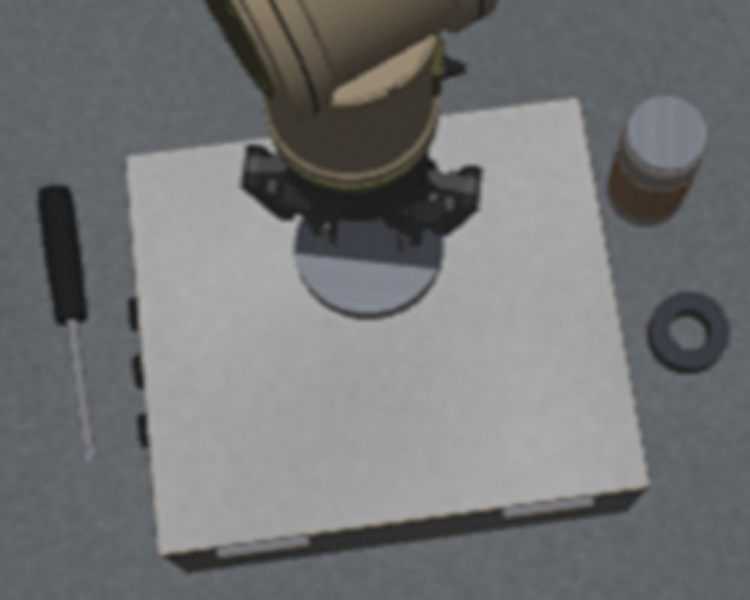

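>>> step_arm:
  motion:
    - [1,-1,9,0,0,0]
    - [0,0,6,0,0,0]
    - [0,0,0,0,0,0]

```text
clock: 9.8
position: [0.5718, -0.0139, 0.1274]
ee_rot: [0.187, 0.982, -0.0, 0.002]
ft_force: [0.6, 0.8, 0.1]
grip_width: 0.467
```

```bash
python3 -c "
from h import *
todo(np.array([.571,-.0142,.116]),68.4)
cv2.imwrite('pics/w7.png',manip.camera('wrist'))"
```

```text
t 9.8 pos [ 0.5718 -0.0139  0.1274] yang 68.5 F [0.6 0.8 0.1] q [ 0.61  0.41 -0.82  1.7   0.33  1.17  0.9 ] g 0.47
shift mm tool [ 0.7 -0.5 11.4] rotvec deg [-0.   0.2  0.1]
```

View pics/w7.png

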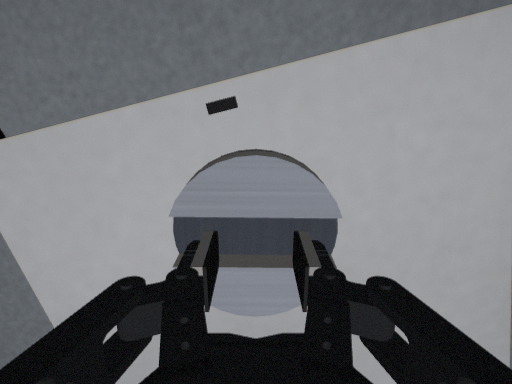

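>>> step_arm:
  motion:
    - [0,0,6,0,0,0]
    - [0,0,3,0,0,0]
    - [0,0,0,0,0,0]

```text
clock: 10.22
position: [0.5722, -0.014, 0.1182]
ee_rot: [0.187, 0.982, -0.0, 0.002]
ft_force: [-0.5, 0.4, -0.4]
grip_width: 0.466
```

```bash
python3 -c "
from h import *
todo(np.array([.571,-.0142,.116]),68.4)
cv2.imwrite('pics/w8.png',cv2.resize(manip.camera('wrist')[130:340,140:370],None,fx=2.5,fy=2.5))"
```

```text
t 10.22 pos [ 0.5722 -0.014   0.1182] yang 68.5 F [-0.5  0.4 -0.4] q [ 0.61  0.42 -0.81  1.71  0.34  1.15  0.89] g 0.47
shift mm tool [ 1.  -0.7  2.2] rotvec deg [0.  0.3 0.1]
```

View pics/w8.png

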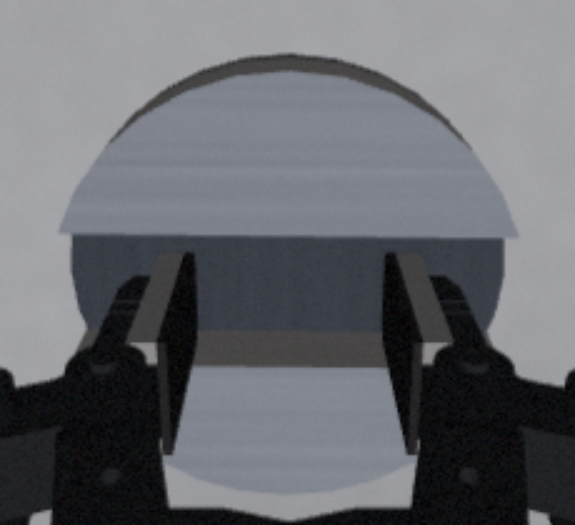

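>>> step_arm:
  motion:
    - [1,-1,3,0,0,0]
    - [0,0,3,0,0,0]
    - [0,0,0,0,0,0]

```text
clock: 10.65
position: [0.571, -0.0145, 0.1126]
ee_rot: [0.187, 0.982, -0.0, 0.003]
ft_force: [-3.5, -0.2, 4.3]
grip_width: 0.469
```

```bash
python3 -c "
from h import *
todo(np.array([.571,-.0142,.116]),68.4)
cv2.imwrite('pics/w9.png',cv2.resize(manip.camera('wrist')[130:340,140:370],None,fx=2.5,fy=2.5))"
```

```text
t 10.65 pos [ 0.571  -0.0145  0.1126] yang 68.5 F [-3.5 -0.2  4.3] q [ 0.61  0.43 -0.81  1.72  0.34  1.14  0.89] g 0.47
shift mm tool [ 0.1  0.3 -3.4] rotvec deg [0.  0.3 0.1]
```

View pics/w9.png

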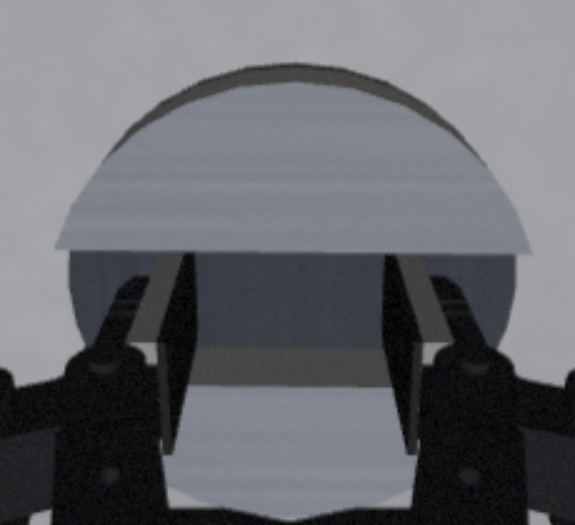

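The tips meet the slot floor (4 N at z = 0.1126). I'll lift 3 mm and turn clockwise in short bursts, correcting the centre between them.

>>> step_arm:
  motion:
    - [0,0,-3,0,0,0]
    - [0,0,0,0,0,5]
    - [0,0,0,0,0,6]
    - [0,0,0,0,0,6]
    - [0,0,0,0,0,0]

```text
clock: 11.32
position: [0.5706, -0.0137, 0.1155]
ee_rot: [0.333, 0.943, 0.0, 0.002]
ft_force: [0.9, -0.1, -1.3]
grip_width: 0.469
```

```bash
python3 -c "
from h import *
todo(np.array([.571,-.0142,.1155]),53)"
```

```text
t 11.32 pos [ 0.5706 -0.0137  0.1155] yang 51.1 F [ 0.9 -0.1 -1.3] q [ 0.57  0.41 -0.76  1.72  0.31  1.13  0.61] g 0.47
shift mm tool [-0.6 -0.1  0. ] rotvec deg [ 0.1  0.2 -1.9]
```

>>> step_arm:
  motion:
    - [0,0,0,0,0,7]
    - [0,0,0,0,0,7]
    - [0,0,0,0,0,7]
    - [0,0,0,0,0,7]
    - [0,0,0,0,0,0]

```text
clock: 11.95
position: [0.5706, -0.0137, 0.1155]
ee_rot: [0.551, 0.834, 0.001, 0.002]
ft_force: [-0.8, -0.2, -0.2]
grip_width: 0.467
```

```bash
python3 -c "
from h import *
todo(np.array([.571,-.0142,.1155]),-7)
print(manip.get_obs()['torque'])
cv2.imwrite('pics/w10.png',cv2.resize(manip.camera('wrist')[130:340,140:370],None,fx=2.5,fy=2.5))"
```

```text
t 11.95 pos [ 0.5706 -0.0137  0.1155] yang 23.1 F [-0.8 -0.2 -0.2] q [ 0.5   0.38 -0.67  1.72  0.26  1.12  0.15] g 0.47
shift mm tool [-0.6  0.1 -0. ] rotvec deg [ 0.2  0.1 30.1]
[ 0.04655942 -0.02689735  0.02790214]
```

View pics/w10.png

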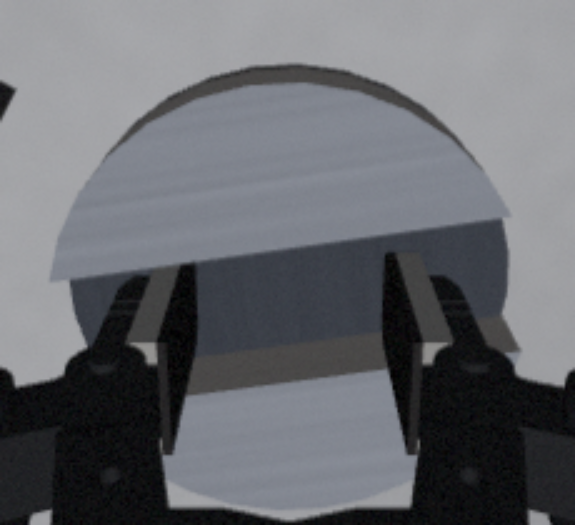

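The dial follows the fingers, lagging about 8° because of slot play. I'll continue to the stop.

>>> step_arm:
  motion:
    - [0,0,0,0,0,7]
    - [0,0,0,0,0,7]
    - [0,0,0,0,0,7]
    - [0,0,0,0,0,7]
    - [0,0,0,0,0,5]
    - [0,0,0,0,0,0]

```text
clock: 12.75
position: [0.5708, -0.0137, 0.1154]
ee_rot: [0.762, 0.647, 0.002, 0.002]
ft_force: [-0.6, 1.2, 0.5]
grip_width: 0.466
```

>>> step_arm:
  motion:
    - [0,0,0,0,0,3]
    - [0,0,0,0,0,3]
    - [0,0,0,0,0,0]

```text
clock: 13.12
position: [0.5709, -0.0137, 0.1154]
ee_rot: [0.792, 0.611, 0.002, 0.001]
ft_force: [0.4, -0.3, 0.7]
grip_width: 0.468
```

```bash
python3 -c "
from h import *
todo(np.array([.571,-.0142,.1155]),-7)
print(manip.get_obs()['torque'])
cv2.imwrite('pics/w11.png',cv2.resize(manip.camera('wrist')[130:340,140:370],None,fx=2.5,fy=2.5))"
```

```text
t 13.12 pos [ 0.5709 -0.0137  0.1154] yang -14.7 F [ 0.4 -0.3  0.7] q [ 0.42  0.36 -0.57  1.72  0.21  1.11 -0.47] g 0.47
shift mm tool [-0.4  0.2 -0.1] rotvec deg [ 0.2 -0.  -7.7]
[-0.0095764  -0.04692769 -0.06035488]
```

View pics/w11.png

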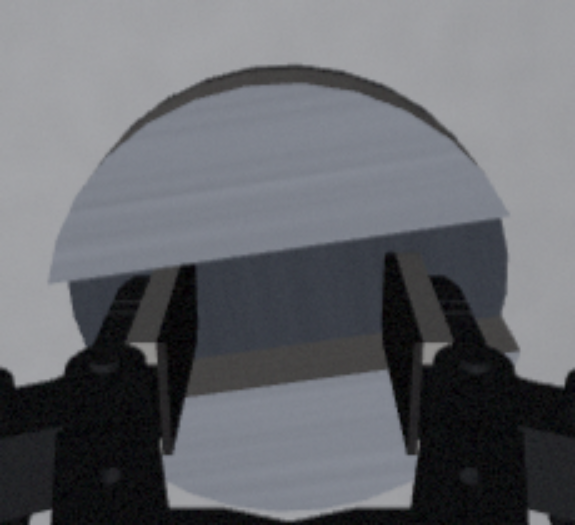

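>>> step_arm:
  motion:
    - [0,0,0,0,0,2]
    - [0,0,0,0,0,3]

```text
clock: 13.42
position: [0.5709, -0.0137, 0.1153]
ee_rot: [0.817, 0.576, 0.002, 0.001]
ft_force: [0.1, -1.4, 1.8]
grip_width: 0.472
```

```bash
python3 -c "
from h import *
todo(np.array([.571,-.0142,.1155]),-7)
print(manip.get_obs()['torque'])"
```

```text
t 13.43 pos [ 0.5709 -0.0137  0.1153] yang -19.6 F [ 0.1 -1.4  1.8] q [ 0.4   0.36 -0.55  1.73  0.21  1.11 -0.55] g 0.47
shift mm tool [-0.4  0.3 -0.2] rotvec deg [  0.2  -0.  -12.6]
[-0.24690646  0.15616178  2.06394143]
```

The reading is 2.06 N m, so the dial is hard against its stop. I'll unwind to the middle of the slot play and lift out.

>>> step_arm:
  motion:
    - [0,0,0,0,0,-5]
    - [0,0,0,0,0,-5]
    - [0,0,0,0,0,0]

```text
clock: 13.8
position: [0.5708, -0.0136, 0.1152]
ee_rot: [0.762, 0.647, 0.001, 0.002]
ft_force: [0.7, -0.3, -0.4]
grip_width: 0.469
```

>>> step_arm:
  motion:
    - [0,0,-10,0,0,0]
    - [0,0,-15,0,0,0]
    - [0,0,-40,0,0,0]
    - [0,0,-50,0,0,0]
    - [0,-40,-30,0,0,0]
    - [0,-50,0,0,0,0]
    - [0,-40,0,0,0,0]
    - [0,0,0,0,0,0]

```text
clock: 14.8
position: [0.4397, 0.0104, 0.2724]
ee_rot: [0.764, 0.645, 0.004, 0.004]
ft_force: [0.8, -0.9, 0.0]
grip_width: 0.47
```

```bash
python3 -c "
from h import *
todo(np.array([.571,-.0142,.1155]),-7.6)
im=manip.camera('scene')
cv2.imwrite('pics/s12z.png',cv2.resize(im[110:310,120:370],None,fx=3,fy=3,interpolation=cv2.INTER_CUBIC))"
```

```text
t 14.8 pos [0.4397 0.0104 0.2724] yang -9.7 F [ 0.8 -0.9  0. ] q [ 0.54 -0.09 -0.62  1.83 -0.05  1.37 -0.24] g 0.47
shift mm tool [ -2.2 131.7 158.5] rotvec deg [ 0.7 -0.  -2.1]
```

View pics/s12z.png

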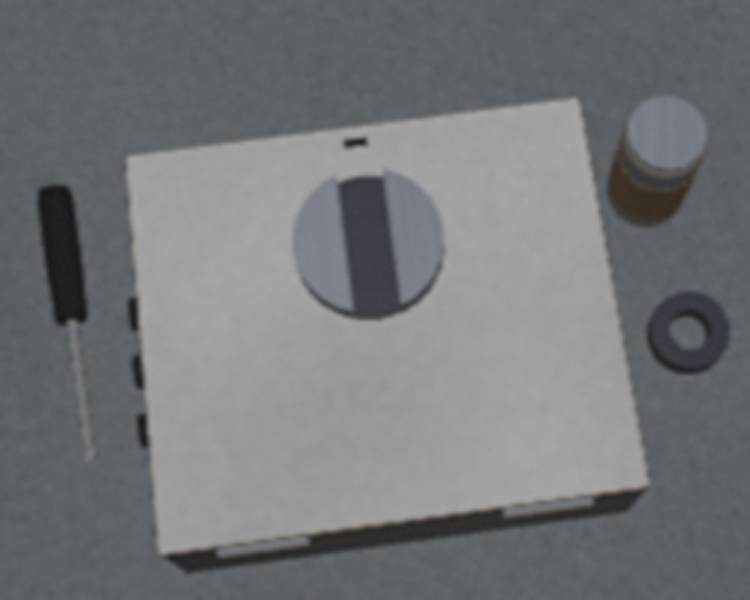

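The lid is still flat and the slot now runs along case x, with its right edge from (385,170) to (400,305). The can, collar and driver are where they were.

```bash
python3 -c "
from h import *
f=lambda x,y:((x+.5)/3-.5+120,(y+.5)/3-.5+110)
for p in[((386,173),(400,303)),((339,182),(353,308))]:
  a,b=[ray('scene',f(*x),.128) for x in p];print('ang',np.degrees(np.arctan2(*(b-a)[1::-1])),'stop expected -7.6')
print(manip.hand_in())"
```

```text
ang -9.251485801445309 stop expected -7.6
ang -8.5216667835849 stop expected -7.6
the job is handed in; nothing more can be done
None
```

I pushed the lid shut with the closed fingertips, then turned the dial clockwise to its locked stop and handed the job in at about 15 s. I moved the arm clear above and in front of the box first. `hand_in` gives no verdict, so what follows rests on my own checks.

- **Lid:** it met its hard stop with the tip at z = 0.110 m and 45 N upward. The last picture shows it still flat.
- **Dial:** I turned it with both fingertips, one in each arm of the slot, rather than a single fingertip. It hit the stop at 2.06 N m, well above the 0.12 N m needed to turn it. The last picture puts the slot at -8.5 to -9.3°, against -7.6° expected at the stop. That 1–2° difference is about what reading the picture by eye allows.
- **Surroundings:** the can, collar and driver look unmoved between the pictures. The gripper's last force reading was about 1 N, which is no contact.
- **Disagreement:** the two ways of locating the dial centre differed by about 3 mm in x. I used a value between them, and the fingers went into the slot without touching the sides noticeably. An automatic circle fit on the dial was also clearly wrong, so I discarded it.

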